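# Take the washable filter out of the fume extractor

### The arm

A 7-joint arm with a two-finger parallel gripper is mounted at the origin on the work surface. World frame = base frame: x ahead of the robot, y to its left, z up, the work surface at z = 0. Lengths are in m, angles in rad, forces in N, time in s.
With the tool pointing down it reaches from about 0.425 to 0.825 m from the base axis. Payload 3.6 kg.
Tool frame: the origin (TCP) lies midway between the tips of the shut fingers; the grasp point (between the pads) lies 19 mm behind it; z points along the fingers, x is the direction in which the jaws open and shut, and the axes are right-handed (so a half turn about z gives the same grasp; the last joint's range is limited). The gripper opens to 93 mm and grips with 3 to 60 N. Pads are 15 mm wide; open, the fingers measure 128 mm over their backs; the gripper's body (75 mm by 188 mm) begins 65 mm behind the grasp point.
Start: joints at [1.218, 0.615, -0.013, 1.423, 0.008, 1.103, -0.04], TCP at [0.208, -0.616, 0.219] pointing down, gripper open.
Joint ranges: [-3.12, 3.12], [-0.3, 2.06], [-1.34, 1.32], [0.26, 2.42], [-1.36, 4.5], [0.01, 1.98], [-2.84, 2.84]. Speed limits (rad/s): [2.79, 2.79, 3.14, 3.14, 3.14, 3.14, 3.14].

### API

Orientations are given as a unit quaternion [x, y, z, w].
In Python, from cell import * gives the robot as it stands.
- The arm moves only by the tool play_rows, never from a script. Its argument "plan" is a list that holds one entry, the list of rows, each a list of 7 numbers: the shift along the tool's x, y, z in cm, then the turn, a rotation vector about the tool's x, y, z in degrees, then the closure, from 0 (fully open) to 1 (shut). A call has 1 to 20 rows; each row shifts and turns the pose as measured when the row begins, along the tool's axes as they then stand; what a row does not reach is not made up. A row lasts 1/8 s, in which the tool goes at most 62.5 mm and 10.7 degrees, less where a joint would pass 70% of its speed; a pose out of reach is approached as far as the arm can. A call is refused whole if a number of a shift passes 6.25 or a number of a turn 10.7, either way. A call with a gripper value outside its range is refused whole. The fingers move at their own pace and stop on an object; "newtons" is the grip in N (left out, the last holds). Time passes only in rows, so rows that do not move let the fingers close. It gives the time, the measured TCP pose, the force and the opening at its end, in the units of the state.
- sense(): the state, without advancing time (a new reading comes with each control period).
- camera(name): name is "side" or "top" or "wrist"; returns a dict with "pixels" (400x640x3 uint8, blue, green, red), "intrinsics" (3x3 intrinsics, pixels), "dist_coeffs" ([k1, k2, p1, p2, k3] as OpenCV has them; the pictures are not rectified), "eye" and "rotation" of the camera in the world; the wrist camera has in their place "mount" (4x4, takes a point from camera to tool coordinates, whose origin is the TCP and whose axes are the tool frame's). Camera axes: x right, y down, z forward; pixel columns grow to the right and rows downward; lengths in m; the calibration is good to about 2 mm. A picture is of the moment at which its call begins: read the wrist's pose just before it. There is no depth.
- sign_off(): hands the job in, once; it reports no verdict.
The state is a dict: "clock": time; "joint_positions": joint angles; "qd": joint speeds; "joint_torque": joint torques, N m; "ee_pos": TCP position; "tool_rot": TCP orientation; "wrist_force": force on the tool from outside, world axes, zero at the start; "wrist_torque": the same for the moment, N m; "width": finger opening in m.
Only numpy, scipy, OpenCV 4.12 (cv2) and the standard library are available. Lean on these libraries where they do the work, as an engineer would, in place of code of your own. Each camera call takes 0.05 s, during which the arm holds its last target. There are 200 camera calls.

### The job

Take the mesh filter out of the bench fume extractor for washing: turn both turn buttons fully aside, about a quarter turn, so that they are clear of the filter, and leave them so; then take the filter by its handle, slide it up the slope until it is out from under its lower lip, and lift it out. Lay it down gently, flat and handle up, in the middle of the draining mat and square with the mat, and let go. Leave the flask, the jug and the jar standing where they are.

Things in the scene. Friction and masses are not known exactly. Their poses are not given: they have to be found in the camera images.
- extractor: Bench fume extractor, a grey wedge-shaped steel box fixed to the table: 280 mm wide, 285 deep, 184 high at the back (with a 60 mm exhaust stub behind). Origin on the table under the middle of the filter; x from its low front to its high back, y to its left, z up. Its face slopes up along +x at 32 degrees (0.56 rad), 105 mm above the table over the origin. Nothing stands above the face; it is approached square to it.
- recess_head (a point): Middle of the upper end of the recess in the face, at face level. The recess is 169 mm up the slope, 206 mm wide, 14 mm deep, with a ledge on which the filter lies. The filter rests by its weight against the lower end, so it has 19 mm of free travel up the slope until it stops against this end. The flush head rail above is 54 mm wide and carries the buttons.
- lip (a point): Middle of the upper edge of the thin steel lip (2 to 6 mm above the face) at the recess's lower end. It covers the filter's lowest 14 mm: with the buttons aside, the filter slid over 14 mm up the slope (best until it stops against the recess's head) is free of the lip and comes straight out, square to the face.
- filter_grip (a point): Centre of the handle of the filter, a loose mesh panel 150 mm (x) by 200 (y) by 14 thick (z), about 0.35 kg. The handle is an upright flat steel bar over the panel's middle, 106 mm along y, 10 thick along x, 20 high along z, on end legs 90 mm apart; its centre is 40 mm over the panel's top, 54 over its underside. In the frame x points up the slope, z out of the face, the top is flush with the face.
- button_left_pivot (a point): Pivot of the left turn button (+y side of the extractor), on its axis, half-way up its wing, 20 mm above the face; 40 mm up the slope from the seated filter's upper edge, 65 mm left of the middle. Axis square to the face. Steel arm 18 mm wide, reaching 64 mm from the pivot, 2.5 to 8.5 mm above the face, with a thumb wing 9 mm thick, 16 to 62 mm from the pivot, up to 32 mm above the face.
- button_right_pivot (a point): The same point of the right turn button, 65 mm right of the middle; same sizes.
- button_left_wing (a point): Middle of the left button's thumb wing, 39 mm out from the pivot, 20 mm above the face; it turns with the button. Its x points along the arm from tip to pivot, its z square out of the face.
- button_right_wing (a point): The same point of the right button's thumb wing.
- button_left (a joint): Angle of the left button, rad. 0: the arm points straight down the slope, 24 mm over the filter's edge. Positive: anticlockwise looking at the face (tip towards the extractor's -y); negative: tip towards +y; stops at 1.8 either way. Friction of 1 to 2 N at the wing; it stays where left. Aside is about 1.57 either way; under 1.4 it can still catch the filter as that is slid up.
- button_right (a joint): Angle of the right button, same zero, signs, stops and friction.
- mat: Black rubber draining mat fixed to the table, 260 mm (its x) by 320 mm (its y), 4 mm thick. Origin at the middle of its underside. The filter's 200 mm side goes along its 320 mm side.
- flask: Aluminium flask standing at the side, 72 mm across, 190 mm high; origin at its foot. Leave alone.
- jug: White plastic pouring jug, 110 mm across, 130 mm high; origin at its foot. Leave alone.
- jar: Amber glass jar, 68 mm across, 70 mm high; origin at its foot. Leave alone.
There are look-alikes about, which are no part of the job. Leave any orange or turquoise look-alike of the part that bears filter_grip alone.

How it is judged:
By the outcome, as a careful person would: the job done as asked, in the order asked, and still so for the second after the job is handed in, with the robot touching nothing.
It also fails if it takes over 61 s, if anything falls off the work surface, if the arm or the gripper's body presses on something with over 40 N, if the wrist force passes 120 N, or if a joint passes its speed limit or range.

## Working session

There is one attempt and no reset: what is moved stays moved. The work goes in short steps, Python scripts to look and compute and a tool call to move; the robot and the scene stay as the last step left them, time stands still between calls to the robot, and variables do not carry over. Pictures are saved under pics/ and viewed, about 8 in all and at most 12, crops included, and the job is handed in when it is done.

Besides the shell and the picture viewer there is one more tool, called after "Emit:" in YAML: its name, and indented under it one key for each argument. play_rows: Moves the arm, as the interface text tells. Its arguments: {"type":"object","properties":{"plan":{"type":"array"},"newtons":{"type":"number"}},"required":["plan"]}

```bash
ls; mkdir -p pics; cat > h.py <<'E'
from cell import *
import numpy as np, cv2
from scipy.spatial.transform import Rotation as R
def save(n,f):
    s=sense();c=camera(n);cv2.imwrite('pics/'+f,c['pixels']);return s,c
E
python3 - <<'E'
from h import *
import pickle
a=save('top','top0.png');b=save('side','side0.png')
pickle.dump((a,b),open('v0.pkl','wb'))
for s,c in (a,b): print({k:np.round(v,4).tolist() for k,v in c.items() if k!='pixels'})
print(s)
E
```

```text
pics
{'intrinsics': [[516.583, 0.0, 319.1226], [0.0, 516.583, 198.6029], [0.0, 0.0, 1.0]], 'dist_coeffs': [-0.1587, 0.0, 0.0, 0.0, 0.0], 'eye': [0.348, -0.0286, 1.959], 'rotation': [0.7105, -0.7025, 0.0254, -0.0314]}
{'intrinsics': [[472.9822, 0.0, 312.4831], [0.0, 472.9822, 198.1111], [0.0, 0.0, 1.0]], 'dist_coeffs': [0.0365, 0.0, 0.0, 0.0, 0.0], 'eye': [-0.0052, 1.1679, 1.1276], 'rotation': [-0.1818, 0.8817, -0.4257, 0.0914]}
{'clock': 0.05, 'joint_positions': array([ 1.21848664,  0.6158773 , -0.01264848,  1.42485927,  0.00813761,
        1.10341078, -0.0404006 ]), 'qd': array([-0.00016201,  0.00013518,  0.00110372, -0.00191048, -0.00011009,
       -0.00025362,  0.00081765]), 'joint_torque': array([ 5.53064492e-04, -4.60482073e+01,  2.09883931e-01, -1.66452259e+01,
       -6.13332842e-02,  1.67453138e-02,  1.06588559e-04]), 'ee_pos': array([ 0.20781533, -0.6150611 ,  0.21752144]), 'tool_rot': array([ 8.12458320e-01, -5.83017934e-01, -1.03160536e-03, -7.09380598e-04]), 'wrist_force': array([-0.19753019,  0.49574197,  0.17286057]), 'wrist_torque': array([ 0.0199048 , -0.01457956,  0.00133728]), 'width': 0.09290553646909781}
```

View pics/top0.png

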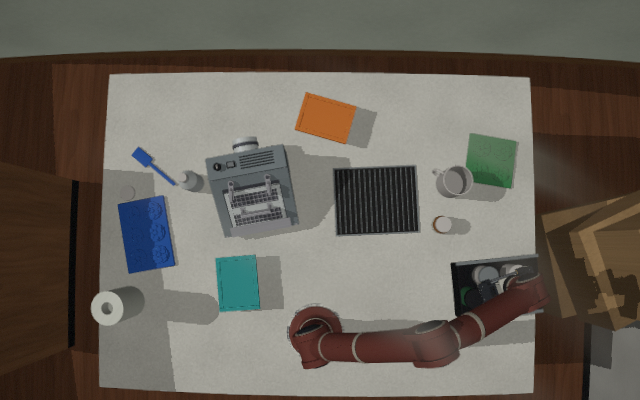

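View pics/side0.png

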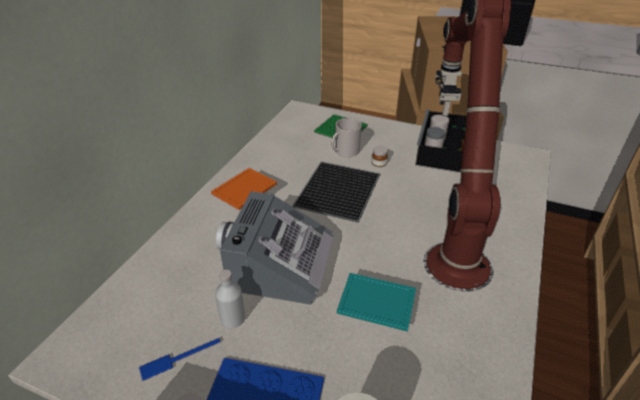

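The top view shows the extractor at about (252,190), the mat at (376,200), the flask at (190,181), the jug at (456,180) and the jar at (442,225). The orange (325,118) and turquoise (238,283) panels are look-alikes. The only handle-bearing filter that sits in the extractor is the grey one at (255,205). Next I'll check a close crop.

```bash
cat >> h.py <<'E'
def pose(c,s=None):
    if 'mount' in c:
        M=np.array(c['mount']);Rt=R.from_quat(s['tool_rot']).as_matrix()
        return Rt@M[:3,:3],Rt@M[:3,3]+s['ee_pos']
    return R.from_quat(c['rotation']).as_matrix(),np.array(c['eye'])
def rays(c,uv,s=None):
    Rm,e=pose(c,s)
    p=cv2.undistortPoints(np.array(uv,float).reshape(-1,1,2),np.array(c['intrinsics']),np.array(c['dist_coeffs'])).reshape(-1,2)
    d=np.c_[p,np.ones(len(p))]@Rm.T
    return e,d/np.linalg.norm(d,axis=1)[:,None]
def onplane(c,uv,z,s=None):
    e,d=rays(c,uv,s);return e+d*((z-e[2])/d[:,2])[:,None]
def proj(c,P,s=None):
    Rm,e=pose(c,s)
    return cv2.projectPoints(np.array(P,float).reshape(-1,3),cv2.Rodrigues(Rm.T)[0],-Rm.T@e,np.array(c['intrinsics']),np.array(c['dist_coeffs']))[0].reshape(-1,2)
def tri(*er):
    A=0;b=0
    for e,d in er:
        M=np.eye(3)-np.outer(d,d);A=A+M;b=b+M@e
    return np.linalg.solve(A,b)
E
python3 - <<'E'
from h import *
import pickle
(s,t),(s2,d)=pickle.load(open('v0.pkl','rb'))
a=cv2.resize(t['pixels'][130:245,200:300],None,fx=4,fy=4,interpolation=cv2.INTER_CUBIC)
b=cv2.resize(d['pixels'][190:305,215:340],None,fx=3.2,fy=4,interpolation=cv2.INTER_CUBIC)
cv2.imwrite('pics/crop1.png',np.hstack([a,b]))
# mat
g=cv2.cvtColor(t['pixels'],cv2.COLOR_BGR2GRAY)
m=((g<75)*255).astype(np.uint8); m=cv2.morphologyEx(m,cv2.MORPH_CLOSE,np.ones((7,7)))
m[:, :320]=0;m[:,430:]=0;m[:150]=0;m[250:]=0
c=max(cv2.findContours(m,0,2)[0],key=cv2.contourArea)
r=cv2.minAreaRect(c);bx=cv2.boxPoints(r);P=onplane(t,bx,.004);print(r,P.round(4),P.mean(0),np.linalg.norm(np.diff(P,axis=0),axis=1))
m[m>0]=0
for n,c in(('top',t),('side',d)):print(n,proj(c,[[.2078,-.615,.2175],[0,0,0]]))
E
```

```text
((375.31195068359375, 199.9869842529297), (65.35995483398438, 81.88727569580078), 87.61405944824219) [[ 0.6191 -0.063   0.004 ]
 [ 0.6362 -0.3768  0.004 ]
 [ 0.3863 -0.3864  0.004 ]
 [ 0.3706 -0.0756  0.004 ]] [ 0.50306875 -0.2254731   0.004     ] [0.31428863 0.25008193 0.3111661 ]
top [[494.72166234 282.50843063]
 [314.60776749 332.3615865 ]]
side [[441.90475575 109.40106684]
 [456.80009616 264.53355088]]
```

View pics/crop1.png

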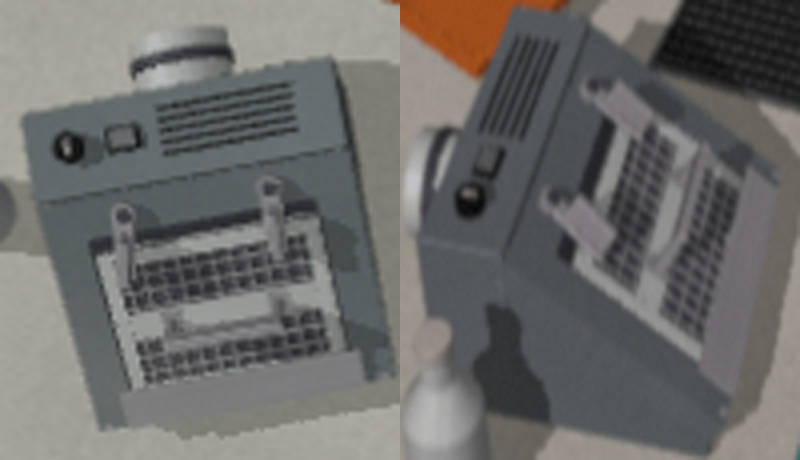

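The crop shows the grey filter in its recess, with both buttons pointing down the slope over its edge. The pivots are at top (231,183.5) and (266.8,176.5), and at side (263.4,239.5) and (275,211.5). Now I'll triangulate them for a rough frame.

```bash
python3 - <<'E'
from h import *
import pickle
(s,t),(s2,d)=pickle.load(open('v0.pkl','rb'))
def T(a,b):
    a=np.array(a)/4+[200,130];b=(np.array(b)-[400,0])/[3.2,4]+[215,190]
    x=rays(t,[a]);y=rays(d,[b]);p=tri((x[0],x[1][0]),(y[0],y[1][0]))
    print(p.round(4),(proj(t,[p])-a).round(1),(proj(d,[p])-b).round(1));return p
L=T((124,214),(553,198));Rr=T((267,186),(592,86))
h1=T((172,325),(657,258));h2=T((282,303),(708,153))
c1=T((335,60),(585,18)); c0=T((22,115),(425,240))
w=L-Rr;print(np.linalg.norm(w),np.degrees(np.arctan2(-w[0],w[1])))
w=h1-h2;print(np.linalg.norm(w),np.degrees(np.arctan2(-w[0],w[1])))
w=c0-c1;print(np.linalg.norm(w),np.degrees(np.arctan2(-w[0],w[1])))
M=camera('wrist');print(np.round(M['mount'],4).tolist(),np.round(M['intrinsics'],1).tolist(),M['dist_coeffs'])
E
```

```text
[0.5408 0.2966 0.1681] [[0.1 0.3]] [[-0.4 -0.1]]
[0.5657 0.1705 0.1703] [[0.2 0.5]] [[-0.6 -0.1]]
[0.4499 0.2622 0.1095] [[-0.2 -0.5]] [[0.6 0.1]]
[0.4574 0.1568 0.1277] [[1. 3.]] [[-3.5 -0.4]]
[0.6459 0.1009 0.1714] [[3.5 9.4]] [[-10.5  -1.9]]
[0.624  0.3871 0.1757] [[0.5 1.1]] [[-1.5 -0.2]]
0.1285058413917639 11.157582159067452
0.10721293361357452 4.099158653960874
0.28703014456130876 4.378483499802405
[[1.0, 0.0001, -0.0014, 0.0003], [0.0003, 0.9613, 0.2756, -0.077], [0.0014, -0.2756, 0.9613, -0.1676], [0.0, 0.0, 0.0, 1.0]] [[308.4, 0.0, 318.5], [0.0, 308.4, 200.7], [0.0, 0.0, 1.0]] [0.00107323 0.         0.         0.         0.        ]
```

Emit:
play_rows:
  plan:
    - [[0,-6,-0.8,0,0,-5.2,1],[0,-6,-0.8,0,0,-5.2,1],[0,-6,-0.8,0,0,-5.2,1],[0,-6,-0.8,0,0,-5.2,1],[0,-6,-0.8,0,0,-5.2,1],[0,-6,-0.8,0,0,-5.2,1],[0,-6,-0.8,0,0,-5.2,1],[0,-6,-0.8,0,0,-5.2,1],[0,-6,-0.8,0,0,-5.2,1],[0,-6,-0.8,0,0,-5.2,1],[0,-6,-0.8,0,0,-5.2,1],[0,-6,-0.8,0,0,-5.2,1],[0,-6,-0.8,0,0,-5.2,1],[0,-6,-0.8,0,0,-5.2,1],[0,-6,-0.8,0,0,-5.2,1],[0,-6,-0.8,0,0,-5.2,1],[0,-6,-0.8,0,0,-5.2,1],[0,-6,-0.8,0,0,-5.2,1]]
  newtons: 30

```text
clock: 2.4
ee_pos: [0.6411, 0.2625, 0.3523]
tool_rot: [0.978, 0.21, -0.01, -0.003]
wrist_force: [0.5, 0.3, -0.1]
width: 0.0007
```

```bash
cat >> h.py <<'E'
from scipy.linalg import logm,expm
def H(Rm,p):
    T=np.eye(4);T[:3,:3]=Rm;T[:3,3]=p;return T
def cur(): s=sense();return H(R.from_quat(s['tool_rot']).as_matrix(),s['ee_pos'])
def frame(psi,o,tilt=32):
    "face frame at origin (105 above table): columns u,yE,n"
    t=np.radians(tilt);c,s=np.cos(psi),np.sin(psi)
    y=np.array([-s,c,0]);u=np.array([np.cos(t)*c,np.cos(t)*s,np.sin(t)])
    return H(np.c_[u,y,np.cross(u,y)],np.array([o[0],o[1],.105]))
FLIP=np.diag([1.,-1,-1])
def facepose(F,s,y,n): # tool square to face, x up slope, mm
    return F@H(FLIP,np.array([s,y,n])/1000)
def rows(T0,T1):
    D=np.linalg.inv(T0)@T1;L=np.real(logm(D))
    N=1
    while 1:
        E=expm(L/N);d=E[:3,3]*100;r=np.degrees(R.from_matrix(E[:3,:3]).as_rotvec())
        if np.linalg.norm(d)<=6. and np.linalg.norm(r)<=10.4: break
        N+=1
    print('N',N,'row',d.round(2).tolist(),r.round(2).tolist());return N
E
python3 - <<'E'
from h import *
T=cur();print(T.round(3),sense()['clock'],sense()['joint_positions'].round(2))
F=frame(np.radians(11),(.462,.216))
rows(T,facepose(F,40,0,150))
E
```

```text
[[ 0.912  0.41  -0.021  0.641]
 [ 0.41  -0.912  0.002  0.263]
 [-0.018 -0.01  -1.     0.352]
 [ 0.     0.     0.     1.   ]] 2.4 [-0.21  0.67 -0.46  1.    0.26  1.55 -0.17]
N 5 row [-4.98, -0.45, 0.98] [-0.83, 6.59, 2.55]
```

Emit:
play_rows:
  plan:
    - [[-5,-0.5,1,-0.8,6.6,2.6,1],[-5,-0.5,1,-0.8,6.6,2.6,1],[-5,-0.5,1,-0.8,6.6,2.6,1],[-5,-0.5,1,-0.8,6.6,2.6,1],[-5,-0.5,1,-0.8,6.6,2.6,1],[0,0,0,0,0,0,1]]

```text
clock: 3.15
ee_pos: [0.4424, 0.216, 0.2635]
tool_rot: [0.964, 0.107, 0.242, -0.017]
wrist_force: [0.6, 0.3, 0.0]
width: 0.0004
```

```bash
python3 - <<'E'
from h import *
import pickle
T=cur();print(T.round(3),sense()['clock'],sense()['joint_positions'].round(2))
F=frame(np.radians(11),(.462,.216))
rows(T,facepose(F,40,0,150))
a=save('wrist','w1.png');pickle.dump(a,open('w1.pkl','wb'))
E
```

```text
[[ 0.86   0.214  0.463  0.442]
 [ 0.198 -0.977  0.084  0.216]
 [ 0.47   0.019 -0.882  0.264]
 [ 0.     0.     0.     1.   ]] 3.15 [-0.35  0.16 -0.32  2.18  0.65  0.46 -0.97]
N 1 row [-2.81, 0.29, -0.34] [0.27, 3.94, 1.75]
```

View pics/w1.png

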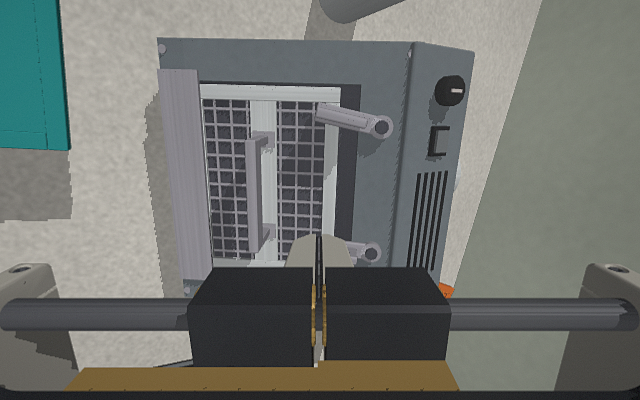

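The wrist view shows the left pivot at (381,127), with its arm tip at about (317,110), and the right pivot at (372,253), with its arm partly hidden behind the finger. The handle bar is at (253,138–255) and the recess head corner is at (360,84). I'll zoom in to read features more exactly.

```bash
python3 - <<'E'
from h import *
im=cv2.imread('pics/w1.png')[60:270,190:400]
im=cv2.resize(im,None,fx=2.85,fy=2.85,interpolation=cv2.INTER_CUBIC)
for i in range(0,210,30):
    k=int(i*2.85);cv2.putText(im,str(190+i),(k,10),0,.4,(0,0,255));cv2.line(im,(k,0),(k,5),(0,0,255));cv2.putText(im,str(60+i),(0,k+4),0,.4,(0,0,255))
cv2.imwrite('pics/w1c.png',im)
E
```

```text
(no output)
```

View pics/w1c.png

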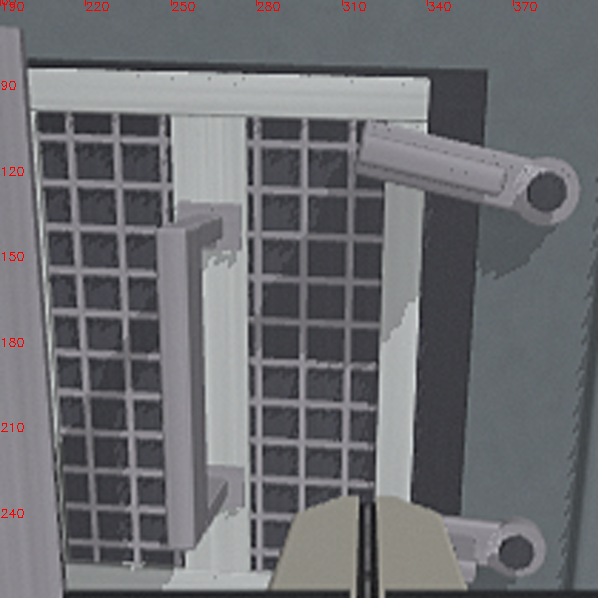

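```bash
python3 - <<'E'
from h import *
import pickle
from scipy.optimize import least_squares
s,c=pickle.load(open('w1.pkl','rb'))
cp=np.array([(429,80),(487,70),(158,232),(170,548),(190,228),(545,191),(515,551)])/2.85+[190,60]
ln=np.array([(465,510),(410,500)])/2.85+[190,60]
def pts(h):return np.array([(75,100,0),(94,103,0),(-5,53,50),(-5,-53,50),(5,53,50),(115,65,h),(115,-65,h)])/1000
def res(x,full=True):
    F=frame(x[0],x[1:3]);F[2,3]+=x[4]
    W=lambda P:(F[:3,:3]@P.T).T+F[:3,3]
    r=(proj(c,W(pts(x[3])),s)-cp).ravel()
    e,d=rays(c,ln,s);q=(d*(-(e-F[:3,3])@F[:3,2]/(d@F[:3,2]))[:,None]+e-F[:3,3])@F[:3,0]
    return np.r_[r,(q*1000-[94,75]),x[4]*1000/3]
f=least_squares(res,[.19,.46,.216,10,0.],x_scale=[.01,.001,.001,1,.001]);x=f.x
print(x.round(4),np.degrees(x[0]));print(f.fun.round(1))
F=frame(x[0],x[1:3]);F[2,3]+=x[4];np.save('F.npy',F)
# button angles: wing top n=32, ends of L wing top centre
def onface(uv,n):
    e,d=rays(c,uv,s);o=F[:3,3]+F[:3,2]*n/1000
    q=d*(((o-e)@F[:3,2])/(d@F[:3,2]))[:,None]+e-F[:3,3];return q@F[:3,:3]*1000
print(onface(np.array([(366,130),(505,178)])/2.85+[190,60],32).round(1))
print(onface(np.array([(358,160),(470,548),(475,578),(470,520)])/2.85+[190,60],8.5).round(1))
(s0,t),(s2,d)=pickle.load(open('v0.pkl','rb'))
for a in(-.0,):
  for y in(65,-65): print('top tip px pred',(proj(t,[(F@[ (115-64)/1e3,y/1e3,.032,1])[:3],(F@[.115,y/1e3,.02,1])[:3]])-[200,130])*4)
T=cur();G=np.linalg.inv(F)@T;print(G.round(3))
rows(T,facepose(F,65,10,60)); 
E
```

```text
[ 1.99200e-01  4.65200e-01  2.18800e-01  1.21453e+01 -1.30000e-03] 11.415045389152242
[ 0.1 -0.1 -0.1  0.4 -0.5 -1.2  0.3  0.3 -0.2  0.6  0.3  0.4  0.9 -0.3
  1.4 -0.8 -0.4]
[[56.3 83.  32. ]
 [99.6 69.8 32. ]]
[[ 52.2  73.6   8.5]
 [ 97.6 -66.9   8.5]
 [100.2 -79.4   8.5]
 [ 97.  -55.4   8.5]]
top tip px pred [[134.75785627 287.60163962]
 [118.15131416 217.33676938]]
top tip px pred [[279.55890097 259.97377571]
 [264.34628762 189.25880138]]
[[ 0.997  0.022 -0.067  0.067]
 [ 0.022 -1.    -0.009  0.002]
 [-0.067  0.007 -0.998  0.148]
 [ 0.     0.     0.     1.   ]]
N 2 row [0.11, -0.44, 4.38] [0.24, 1.93, 0.63]
```

Emit:
play_rows:
  plan:
    - [[0.1,-0.4,4.4,0.2,1.9,0.6,1],[0.1,-0.4,4.4,0.2,1.9,0.6,1],[0,0,0,0,0,0,1]]

```text
clock: 3.58
ee_pos: [0.4908, 0.2286, 0.2099]
tool_rot: [0.956, 0.092, 0.277, -0.023]
wrist_force: [0.5, 0.3, -0.3]
width: 0.0004
```

```bash
cat > st.py <<'E'
from h import *
import sys
F=np.load('F.npy');T=cur();G=np.linalg.inv(F)@T;s=sense()
print('syn mm',(G[:3,3]*1000).round(1),'roterr deg',np.degrees(R.from_matrix(FLIP.T@G[:3,:3]).as_rotvec()).round(2),'t',s['clock'],'f',s['wrist_force'].round(1),'w',round(s['width'],4),'q',s['joint_positions'].round(2))
if len(sys.argv)>3: rows(T,facepose(F,*map(float,sys.argv[1:4])))
E
python3 st.py 68 20 13
```

```text
syn mm [79.2  4.6 75.7] roterr deg [-0.59  0.26  0.27] t 3.575 f [ 0.5  0.3 -0.3] w 0.0004 q [-0.56  0.3  -0.06  2.22  1.18  0.26 -1.52]
N 2 row [-0.58, -0.79, 3.13] [0.29, -0.13, -0.13]
```

Emit:
play_rows:
  plan:
    - [[-0.6,-0.8,3.1,0.3,-0.1,-0.1,1],[-0.6,-0.8,3.1,0.3,-0.1,-0.1,1],[0,0,0,0,0,0,1]]

```text
clock: 3.95
ee_pos: [0.5159, 0.2466, 0.1651]
tool_rot: [0.955, 0.092, 0.282, -0.027]
wrist_force: [-0.3, -0.7, -0.1]
width: 0.0005
```

```bash
python3 st.py 68 48 13
```

```text
syn mm [79.4 17.2 22.9] roterr deg [-0.21  0.87  0.35] t 3.95 f [-0.3 -0.7 -0.1] w 0.0005 q [-0.66  0.42  0.07  2.21  1.71  0.19 -2.07]
N 1 row [-1.17, -3.07, 0.96] [0.21, -0.87, -0.35]
```

Emit:
play_rows:
  plan:
    - [[-1.2,0,0.8,0,-0.9,0,1],[0,0,0,0,0,0,1]]

```text
clock: 4.2
ee_pos: [0.5137, 0.2455, 0.1555]
tool_rot: [0.956, 0.09, 0.277, -0.027]
wrist_force: [-0.4, -0.2, -0.5]
width: 0.0004
```

```bash
python3 st.py 68 48 13
```

```text
syn mm [72.3 16.6 16. ] roterr deg [-0.22  0.36  0.57] t 4.2 f [-0.4 -0.2 -0.5] w 0.0004 q [-0.63  0.44  0.04  2.22  1.78  0.2  -2.15]
N 1 row [-0.46, -3.14, 0.28] [0.22, -0.36, -0.57]
```

Emit:
play_rows:
  plan:
    - [[-0.2,-1.5,0.2,0,0,0,1],[-0.1,-1.5,0.1,0,0,0,1],[-0.1,-1.5,0,0,0,0,1],[-0.1,-1.5,0,0,0,0,1],[-0.1,-1.2,0,0,0,0,1],[0,-1,0,0,0,0,1]]

```text
clock: 4.95
ee_pos: [0.5041, 0.3182, 0.1609]
tool_rot: [0.955, 0.079, 0.285, -0.023]
wrist_force: [-0.8, -1.2, -1.2]
width: 0.0006
```

```bash
python3 st.py 66 82 13
```

```text
syn mm [79.4 89.7 17.9] roterr deg [-1.13  1.29  1.65] t 4.95 f [-0.8 -1.2 -1.2] w 0.0006 q [-0.82  0.47  0.07  2.14  1.42  0.29 -1.94]
N 1 row [-1.33, 0.8, 0.47] [1.13, -1.29, -1.65]
```

Emit:
play_rows:
  plan:
    - [[0.3,-0.8,0.2,0.4,-0.4,-0.6,1],[0.5,-0.6,0.2,0.4,-0.4,-0.6,1],[0.5,-0.2,0,0.3,-0.4,-0.4,1],[0.4,0,0,0,0,0,1]]

```text
clock: 5.45
ee_pos: [0.5178, 0.3351, 0.1711]
tool_rot: [0.957, 0.093, 0.275, -0.027]
wrist_force: [-1.5, 0.0, -2.9]
width: 0.0006
```

```bash
python3 st.py 97 106 15
```

```text
syn mm [ 99.1 103.5  17.7] roterr deg [-0.11  0.04  0.29] t 5.45 f [-1.5  0.  -2.9] w 0.0006 q [-0.74  0.47 -0.03  2.06  1.19  0.32 -1.66]
N 1 row [-0.21, -0.25, 0.27] [0.11, -0.04, -0.29]
```

Emit:
play_rows:
  plan:
    - [[-1.5,0.3,-0.2,0,0,0,1],[-1.3,2,0,0,0,0,1],[-0.4,2.5,0,0,0,0,1],[-0.2,2.5,0,0,0,0,1],[-0.2,2.5,0,0,0,0,1],[0,2,0,0,0,0,1],[0,0,0,0,0,0,1]]

```text
clock: 6.32
ee_pos: [0.5169, 0.2119, 0.1636]
tool_rot: [0.954, 0.09, 0.284, -0.031]
wrist_force: [0.7, 0.8, 0.9]
width: 0.001
```

```bash
python3 st.py 68 -25 14; python3 -c "
from h import *
import pickle
pickle.dump(save('wrist','w2.png'),open('w2.pkl','wb'))"
```

```text
syn mm [ 73.6 -17.   24.6] roterr deg [0.1  1.2  0.67] t 6.325 f [0.7 0.8 0.9] w 0.001 q [-0.53  0.41  0.01  2.26  2.    0.19 -2.29]
N 1 row [-0.57, 0.81, 1.05] [-0.1, -1.2, -0.67]
```

View pics/w2.png

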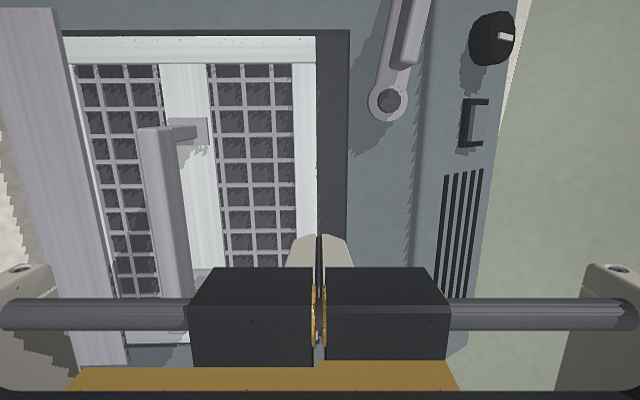

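The left button now points aside, with its pivot at (387,100) and its wing running up to (430,0). Joint 7 is drifting towards its limit, so I'll fit a quick kinematic model from the states seen so far and use it to choose reachable tilts.

```bash
cat > kin.py <<'E'
from h import *
from scipy.optimize import least_squares
import itertools
F=np.load('F.npy')
def fk(q,L,sg):
    h,a,b,c=L;r=lambda ax,t:R.from_euler(ax,t).as_matrix()
    z=np.array([0,0,1.]);A=r('z',sg[0]*q[0])@r('y',q[1]);p=h*z+A@z*a
    A=A@r('z',sg[1]*q[2])@r('y',q[3]);p=p+A@z*b
    A=A@r('z',sg[2]*q[4])@r('y',q[5]);p=p+A@z*c
    return A@r('z',sg[3]*q[6]),p
lim=np.array([[-3.12,3.12],[-.3,2.06],[-1.34,1.32],[.26,2.42],[-1.36,4.5],[.01,1.98],[-2.84,2.84]])
E
python3 - <<'E'
from kin import *
D=[((79.2,4.6,75.7),(-.56,.3,-.06,2.22,1.18,.26,-1.52)),((79.4,17.2,22.9),(-.66,.42,.07,2.21,1.71,.19,-2.07)),((72.3,16.6,16),(-.63,.44,.04,2.22,1.78,.2,-2.15)),
((79.4,89.7,17.9),(-.82,.47,.07,2.14,1.42,.29,-1.94)),((99.1,103.5,17.7),(-.74,.47,-.03,2.06,1.19,.32,-1.66)),((73.6,-17,24.6),(-.53,.41,.01,2.26,2.,.19,-2.29))]
P=[((F@np.r_[np.array(p)/1e3,1])[:3],np.array(q)) for p,q in D]
P+=[(np.array([.2078,-.6151,.2175]),np.array([1.2185,.6159,-.0126,1.4249,.0081,1.1034,-.0404])),(np.array([.6411,.2625,.3523]),np.array([-.21,.67,-.46,1,.26,1.55,-.17])),(np.array([.4424,.216,.2635]),np.array([-.35,.16,-.32,2.18,.65,.46,-.97]))]
best=None
for sg in itertools.product([1,-1],repeat=3):
    sg=(*sg,1)
    f=least_squares(lambda L:np.concatenate([fk(q,L,sg)[1]-p for p,q in P]),[.3,.4,.4,.3])
    if best is None or f.cost<best[0]: best=(f.cost,sg,f.x,f.fun)
print(best[1],best[2].round(4),np.abs(best[3]).max())
A0,_=fk(P[6][1],best[2],best[1]);print(A0.round(2), R.from_quat([.8125,-.583,-.001,-.0007]).as_matrix().round(2))
A1,_=fk(P[5][1],best[2],best[1]);print(A1.round(2), (F[:3,:3]@FLIP).round(2))
E
```

```text
(-1, -1, -1, 1) [0.2888 0.5389 0.3672 0.3476] 0.020350245926613053
[[-0.4   0.92 -0.  ]
 [ 0.92  0.4   0.  ]
 [ 0.    0.   -1.  ]] [[ 0.32 -0.95 -0.  ]
 [-0.95 -0.32  0.  ]
 [-0.    0.   -1.  ]]
[[-0.08  0.84  0.53]
 [ 0.99  0.03  0.1 ]
 [ 0.07  0.54 -0.84]] [[ 0.83  0.2   0.52]
 [ 0.17 -0.98  0.1 ]
 [ 0.53  0.   -0.85]]
```

```bash
cat > kin.py <<'E'
from h import *
from scipy.optimize import least_squares
F=np.load('F.npy')
def fk(q,L):
    h,a,b,c,o1,o2,o3,ty,o0=L;r=lambda ax,t:R.from_euler(ax,t).as_matrix()
    A=r('z',-q[0]);p=A@[o0,0,h];A=A@r('y',q[1]);p=p+A@[o1,0,a]
    A=A@r('z',-q[2])@r('y',q[3]);p=p+A@[o2,0,b]
    A=A@r('z',-q[4])@r('y',q[5]);p=p+A@[o3,0,c]
    return A@r('z',np.pi-q[6]),p
lim=np.array([[-3.12,3.12],[-.3,2.06],[-1.34,1.32],[.26,2.42],[-1.36,4.5],[.01,1.98],[-2.84,2.84]])
D=[((79.2,4.6,75.7),(-.56,.3,-.06,2.22,1.18,.26,-1.52)),((79.4,17.2,22.9),(-.66,.42,.07,2.21,1.71,.19,-2.07)),((72.3,16.6,16),(-.63,.44,.04,2.22,1.78,.2,-2.15)),
((79.4,89.7,17.9),(-.82,.47,.07,2.14,1.42,.29,-1.94)),((99.1,103.5,17.7),(-.74,.47,-.03,2.06,1.19,.32,-1.66)),((73.6,-17,24.6),(-.53,.41,.01,2.26,2.,.19,-2.29))]
P=[((F@np.r_[np.array(p)/1e3,1])[:3],np.array(q)) for p,q in D]
P+=[(np.array([.2078,-.6151,.2175]),np.array([1.2185,.6159,-.0126,1.4249,.0081,1.1034,-.0404])),(np.array([.6411,.2625,.3523]),np.array([-.21,.67,-.46,1,.26,1.55,-.17])),(np.array([.4424,.216,.2635]),np.array([-.35,.16,-.32,2.18,.65,.46,-.97]))]
x0=np.array([.29,.45,.4,.3,0,0,0,0,0]);
f=least_squares(lambda L:np.r_[np.concatenate([fk(q,L)[1]-p for p,q in P]),1e-2*(L-x0)],x0);L=f.x
def ik(T,q0,free):
    g=lambda q:np.r_[(fk(q,L)[1]-T[:3,3])*10,R.from_matrix(T[:3,:3].T@fk(q,L)[0]).as_rotvec()*3,.02*(q-q0)]
    s=least_squares(g,np.clip(q0,lim[:,0]+.01,lim[:,1]-.01),bounds=lim.T);r=s.fun[:6]
    return s.x.round(2),np.linalg.norm(r[:3])*100,np.degrees(np.linalg.norm(r[3:])/3)
def test(name,T,q0s):
    for q0 in q0s:
        q,e,a=ik(T,np.array(q0,float),0);print(name,q,'mm',round(e,1),'deg',round(a,2))
E
python3 - <<'E'
from kin import *
print(L.round(3),np.abs(f.fun[:-9]).max())
Tp=lambda d:H(R.from_euler('y',d,degrees=True).as_matrix(),[0,0,0])
Q=[[-.53,.41,.01,2.26,2,.19,-2.29],[-.4,.4,0,2.2,.3,.3,-.6],[-.4,.4,0,2.2,2.5,.2,.5]]
print([round(float(np.degrees(np.linalg.norm(R.from_matrix((F[:3,:3]@FLIP).T@fk(np.array(D[i][1]),L)[0]).as_rotvec()))),1) for i in range(6)])
for d in(0,-12,-20): test(f'right {d}',facepose(F,68,-25,14)@Tp(d),Q); test(f'rightend {d}',facepose(F,97,-106,14)@Tp(d),Q)
FL=H(np.diag([-1.,-1,1]),[0,0,0])
for s,n in((0,21),(19,21),(19,100)):
    test(f'grip {s} {n}',facepose(F,s,0,n),Q); test(f'gripflip {s} {n}',facepose(F,s,0,n)@FL,Q[:1]+Q[2:])
E
```

```text
[ 0.268  0.543  0.388  0.29   0.039  0.01   0.028  0.    -0.013] 0.01912401233453706
[0.4, 1.2, 1.1, 2.3, 0.3, 1.1]
right 0 [-0.42  0.43 -0.12  2.3   2.1   0.24 -2.36] mm 0.0 deg 0.0
right 0 [-0.07  0.49 -0.62  2.26  1.77  0.48 -2.02] mm 0.1 deg 0.03
right 0 [-0.74  0.46  0.49  2.31  3.91  0.19  2.2 ] mm 0.0 deg 0.01
rightend 0 [-0.19  0.41 -0.15  2.26  2.16  0.14 -2.24] mm 0.0 deg 0.01
rightend 0 [-0.3   0.4   0.05  2.15  0.43  0.04 -0.48] mm 0.0 deg 0.0
rightend 0 [-0.35  0.41  0.23  2.26  4.1   0.14  2.19] mm 0.0 deg 0.0
right -12 [ 0.04  0.53 -0.74  2.05  1.02  0.57 -1.22] mm 0.0 deg 0.02
right -12 [-0.39  0.44 -0.06  2.04  0.32  0.34 -0.53] mm 0.0 deg 0.0
right -12 [-0.51  0.43  0.15  2.28  3.26  0.01  2.84] mm 15.4 deg 5.46
rightend -12 [-0.28  0.42  0.04  2.26  2.79  0.01 -2.84] mm 19.4 deg 6.99
rightend -12 [-0.12  0.44 -0.19  1.98  0.28  0.39 -0.32] mm 0.0 deg 0.0
rightend -12 [-0.23  0.42  0.02  2.26  3.43  0.01  2.84] mm 19.4 deg 6.96
right -20 [ 0.14  0.63 -0.9   1.93  0.86  0.78 -1.04] mm 0.0 deg 0.01
right -20 [-0.3   0.48 -0.15  1.92  0.23  0.55 -0.42] mm 0.0 deg 0.0
r
[... 680 characters left out ...]
5  2.41  2.19  0.4  -2.56] mm 0.0 deg 0.01
grip 19 21 [-0.83  0.43  0.4   2.24  0.04  0.01 -0.35] mm 8.2 deg 2.79
grip 19 21 [-0.93  0.5   0.63  2.42  3.72  0.3   2.29] mm 0.0 deg 0.01
gripflip 19 21 [-0.76  0.42  0.37  2.25 -0.57  0.01 -2.84] mm 9.1 deg 3.1
gripflip 19 21 [-0.54  0.45 -0.06  2.42  2.39  0.34  0.39] mm 0.0 deg 0.0
grip 19 100 [-0.69  0.25  0.05  2.41  1.7   0.22 -2.1 ] mm 0.0 deg 0.01
grip 19 100 [-0.41  0.26 -0.33  2.4   1.61  0.34 -2.03] mm 0.1 deg 0.05
grip 19 100 [-1.07  0.29  0.76  2.42  4.27  0.11  1.8 ] mm 0.2 deg 0.04
gripflip 19 100 [-1.01  0.27  0.63  2.33 -0.55  0.06 -2.84] mm 0.1 deg 0.02
gripflip 19 100 [-0.91  0.26  0.34  2.42  1.91  0.13  0.85] mm 0.1 deg 0.01
```

Emit:
play_rows:
  plan:
    - [[0,0,0,0,-4,0,1],[0,0,0,0,-4,0,1],[0,0,0,0,-4,0,1],[0,0,0,0,-3,0,1],[0,0,0,0,0,0,1]]

```text
clock: 7.0
ee_pos: [0.5205, 0.213, 0.1597]
tool_rot: [0.972, 0.093, 0.217, -0.015]
wrist_force: [0.4, 0.3, 0.6]
width: 0.0001
```

```bash
python3 st.py
```

```text
syn mm [ 74.7 -16.6  19.4] roterr deg [-0.87 -6.91  0.22] t 7.0 f [0.4 0.3 0.6] w 0.0001 q [-0.34  0.43 -0.24  2.13  0.97  0.31 -1.23]
```

Emit:
play_rows:
  plan:
    - [[-0.5,0.8,0.2,0,-2,0,1],[-0.3,1.2,0.1,0,-2,0,1],[-0.2,1.5,0,0,0,0,1],[-0.2,1.5,0,0,0,0,1],[-0.1,1.5,0,0,0,0,1],[0,1,0,0,0,0,1]]

```text
clock: 7.75
ee_pos: [0.5228, 0.1423, 0.1531]
tool_rot: [0.977, 0.1, 0.186, -0.015]
wrist_force: [-1.3, 0.8, 0.2]
width: 0.0001
```

```bash
python3 st.py
```

```text
syn mm [ 61.3 -86.3  20. ] roterr deg [ -0.35 -10.55  -0.43] t 7.75 f [-1.3  0.8  0.2] w 0.0001 q [-0.05  0.44 -0.39  2.14  0.83  0.32 -0.93]
```

Emit:
play_rows:
  plan:
    - [[0.6,0.8,0.1,0,0,0,1],[0.8,0.6,0.1,0,0,0,1],[0.8,0.3,0,0,0,0,1],[0.7,0.2,0,0,0,0,1],[0.5,0,0,0,0,0,1]]

```text
clock: 8.38
ee_pos: [0.5585, 0.1272, 0.1632]
tool_rot: [0.978, 0.1, 0.183, -0.013]
wrist_force: [-2.5, -0.7, 0.8]
width: 0.0007
```

```bash
python3 st.py
```

```text
syn mm [  93.8 -108.3   11.6] roterr deg [ -0.57 -10.83  -0.39] t 8.375 f [-2.5 -0.7  0.8] w 0.0007 q [ 0.06  0.47 -0.48  2.04  0.76  0.4  -0.8 ]
```

Emit:
play_rows:
  plan:
    - [[0.5,0,-0.2,0,0,0,1],[-1.8,0,-0.3,0,0,0,1],[-0.8,-1,-3,0,1,0,1],[-0.8,-1,-3,0,1,0,1],[-0.8,-1,-3,0,1,0,1],[-0.8,-1,-3,0,1,0,1],[0,0,0,0,0,0,1]]

```text
clock: 9.25
ee_pos: [0.4651, 0.1524, 0.2668]
tool_rot: [0.97, 0.099, 0.222, -0.017]
wrist_force: [-0.1, 0.7, -0.5]
width: 0.0001
```

```bash
python3 st.py 0 0 90; python3 -c "
from h import *
import pickle
s,c=save('wrist','w3.png');pickle.dump((s,c),open('w3.pkl','wb'))
F=np.load('F.npy')
for y,sg in((65,1),(-65,-1)):
  for n in (32,):
    for th in (0,1.4,1.57,1.7,1.8): print(y,th,proj(c,[(F@[(115-r*np.cos(th))/1e3,(y+sg*r*np.sin(th))/1e3,n/1e3,1])[:3] for r in(16,62)],s).round().tolist())
"
```

```text
syn mm [ 75.2 -65.1 145.3] roterr deg [-0.45 -6.24 -0.41] t 9.25 f [-0.1  0.7 -0.5] w 0.0001 q [ 0.13  0.17 -0.66  2.15  0.54  0.48 -0.72]
N 2 row [-3.51, -3.29, 3.05] [0.23, 3.12, 0.2]
65 0 [[363.0, 43.0], [307.0, 44.0]]
65 1.4 [[380.0, 21.0], [374.0, -46.0]]
65 1.57 [[384.0, 20.0], [388.0, -49.0]]
65 1.7 [[386.0, 21.0], [399.0, -48.0]]
65 1.8 [[388.0, 21.0], [407.0, -47.0]]
-65 0 [[356.0, 197.0], [307.0, 195.0]]
-65 1.4 [[370.0, 214.0], [359.0, 257.0]]
-65 1.57 [[373.0, 214.0], [370.0, 258.0]]
-65 1.7 [[375.0, 214.0], [378.0, 258.0]]
-65 1.8 [[376.0, 214.0], [385.0, 258.0]]
```

View pics/w3.png

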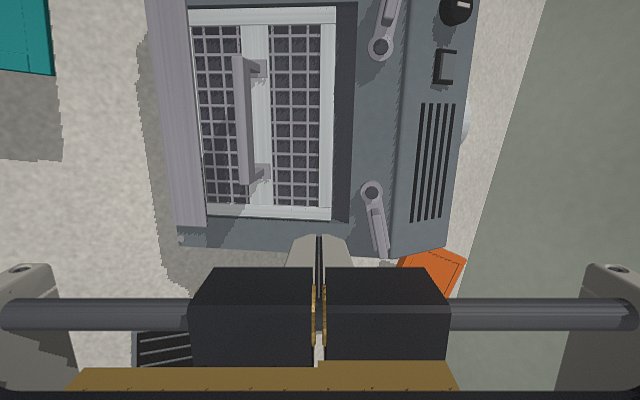

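Both buttons are aside: the right wing runs (372,208)→(384,255) and the left one leaves the top of the picture near (393,0). Both match about 1.7 rad. The filter is still seated, so I'll go to the handle next.

Emit:
play_rows:
  plan:
    - [[-3.5,-3.3,3,0.2,3.1,0.2,0],[-3.5,-3.3,3,0.2,3.1,0.2,0],[0,0,0,0,0,0,0]]

```text
clock: 9.68
ee_pos: [0.4542, 0.1674, 0.2239]
tool_rot: [0.964, 0.088, 0.25, -0.006]
wrist_force: [0.1, -0.3, 0.6]
width: 0.026
```

```bash
python3 st.py 0 0 60
```

```text
syn mm [ 46.  -48.2 113. ] roterr deg [-2.4  -3.14  0.37] t 9.675 f [ 0.1 -0.3  0.6] w 0.026 q [-0.16  0.21 -0.44  2.27  1.    0.37 -1.28]
N 2 row [-2.2, -2.49, 2.67] [1.2, 1.57, -0.18]
```

Emit:
play_rows:
  plan:
    - [[-2,-2.4,1.5,1.2,1.5,-0.2,0],[-2,-2.4,1,1.2,1.5,-0.2,0],[-0.5,0,0,0,0,0,0],[0,0,0,0,0,0,0]]

```text
clock: 10.18
ee_pos: [0.4375, 0.1919, 0.1924]
tool_rot: [0.959, 0.088, 0.269, -0.016]
wrist_force: [0.1, -0.5, 0.2]
width: 0.066
```

```bash
python3 st.py 0 0 60
```

```text
syn mm [ 19.5 -20.9  92.4] roterr deg [-1.49 -0.76  0.49] t 10.175 f [ 0.1 -0.5  0.2] w 0.066 q [-0.36  0.26 -0.32  2.37  1.5   0.33 -1.87]
N 1 row [-1.92, -2.16, 3.21] [1.49, 0.76, -0.49]
```

Emit:
play_rows:
  plan:
    - [[-1,-1.1,0.8,0.8,0.4,-0.2,0],[-1,-1.1,0.8,0.8,0.4,-0.2,0],[0,0,0,0,0,0,0],[0,0,0,0,0,0,0]]

```text
clock: 10.68
ee_pos: [0.4312, 0.2103, 0.1697]
tool_rot: [0.956, 0.091, 0.277, -0.028]
wrist_force: [-0.5, -0.7, 0.9]
width: 0.0933
```

```bash
python3 st.py 0 0 60
```

```text
syn mm [ 5.3 -1.6 74.6] roterr deg [-0.12  0.37  0.56] t 10.675 f [-0.5 -0.7  0.9] w 0.0933 q [-0.36  0.33 -0.38  2.41  1.81  0.39 -2.23]
N 1 row [-0.54, -0.16, 1.45] [0.12, -0.37, -0.56]
```

Emit:
play_rows:
  plan:
    - [[-0.2,-0.1,1.3,0,-0.2,-0.3,0],[-0.2,0,1.3,0,-0.2,-0.2,0],[-0.1,0,1.3,0,0,0,0],[0,0,1,0,0,0,0],[0,0,0,0,0,0,0]]

```text
clock: 11.3
ee_pos: [0.4586, 0.2134, 0.1282]
tool_rot: [0.956, 0.091, 0.278, -0.025]
wrist_force: [-1.3, -0.6, 0.2]
width: 0.0929
```

```bash
python3 st.py 0 0 23
```

```text
syn mm [ 6.7 -4.  24.8] roterr deg [-0.47  0.43  0.41] t 11.3 f [-1.3 -0.6  0.2] w 0.0929 q [-0.31  0.47 -0.43  2.4   2.02  0.49 -2.41]
N 1 row [-0.67, -0.4, 0.17] [0.47, -0.43, -0.41]
```

Emit:
play_rows:
  plan:
    - [[-0.7,-0.4,0.2,0.5,-0.4,-0.4,0],[0,0,0,0,0,0,0.5],[0,0,0,0,0,0,1],[0,0,0,0,0,0,1],[0,0,0,0,0,0,1],[0,0,0,0,0,0,1],[0,0,0,0,0,0,1],[0,0,0,0,0,0,1],[0,0,0,0,0,0,1],[0,0,0,0,0,0,1]]
  newtons: 35

```text
clock: 12.55
ee_pos: [0.4517, 0.2164, 0.1232]
tool_rot: [0.956, 0.096, 0.274, -0.028]
wrist_force: [-1.6, -0.2, -1.7]
width: 0.01
```

```bash
python3 st.py 19 0 23
```

```text
syn mm [-1.3  0.3 23.8] roterr deg [ 0.09 -0.03 -0.05] t 12.55 f [-1.6 -0.2 -1.7] w 0.01 q [-0.3   0.48 -0.45  2.41  2.04  0.5  -2.43]
N 1 row [2.03, 0.04, 0.08] [-0.09, 0.03, 0.05]
```

Emit:
play_rows:
  plan:
    - [[0.5,0,0,0,0,0,1],[0.5,0,0,0,0,0,1],[0.5,0,0,0,0,0,1],[0.3,0,0,0,0,0,1],[0,0,0,0,0,0,1]]

```text
clock: 13.18
ee_pos: [0.4524, 0.2166, 0.1248]
tool_rot: [0.96, 0.1, 0.259, -0.028]
wrist_force: [-2.3, -0.1, -1.5]
width: 0.0099
```

```bash
python3 st.py 18 0 23
```

```text
syn mm [ 0.2  0.4 24.8] roterr deg [ 0.37 -1.84 -0.41] t 13.175 f [-2.3 -0.1 -1.5] w 0.0099 q [-0.32  0.46 -0.41  2.38  1.97  0.43 -2.34]
N 1 row [1.79, 0.05, 0.12] [-0.37, 1.84, 0.41]
```

Emit:
play_rows:
  plan:
    - [[0.9,0,0,-0.3,1.8,0.4,1],[0.9,0,0,0,0.8,0,1],[0,0,0,0,0,0,1]]

```text
clock: 13.55
ee_pos: [0.4668, 0.2194, 0.1333]
tool_rot: [0.955, 0.096, 0.279, -0.029]
wrist_force: [-3.1, 0.5, -3.8]
width: 0.0099
```

```bash
python3 st.py 18 0 23
```

```text
syn mm [17.2  0.2 24.2] roterr deg [0.09 0.62 0.01] t 13.55 f [-3.1  0.5 -3.8] w 0.0099 q [-0.31  0.46 -0.42  2.37  2.    0.46 -2.37]
N 1 row [0.08, 0.02, 0.12] [-0.09, -0.62, -0.01]
```

Emit:
play_rows:
  plan:
    - [[0.1,0,-0.5,0,-0.6,0,1],[0,0,-0.8,0,0,0,1],[0,0,-1,0,0,0,1],[0,0,-1,0,0,0,1],[0,0,0,0,0,0,1]]

```text
clock: 14.18
ee_pos: [0.4527, 0.2152, 0.1646]
tool_rot: [0.956, 0.094, 0.277, -0.027]
wrist_force: [-0.0, -0.4, -4.2]
width: 0.0098
```

```bash
python3 st.py 18 0 100;  python3 -c "
from h import *
save('wrist','w4.png')"
```

```text
syn mm [21.3 -1.  58.5] roterr deg [-0.09  0.33  0.1 ] t 14.175 f [-0.  -0.4 -4.2] w 0.0098 q [-0.36  0.36 -0.35  2.37  1.82  0.37 -2.2 ]
N 1 row [-0.31, -0.1, -4.15] [0.09, -0.33, -0.1]
```

View pics/w4.png

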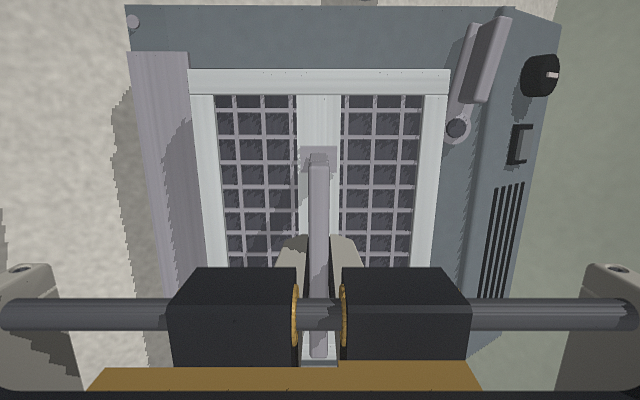

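The filter is out of the recess, held straight above the lip, and the left button is still aside (pivot at (457,128)). Wrist force is about 4.2 N, which matches the filter's weight. Now I'll lift it clear.

Emit:
play_rows:
  plan:
    - [[0,0,-2,0,0,0,1],[1,0,-2,0,0,0,1],[1.6,0,-2.5,0,-1,0,1],[1.6,0,-2.5,0,-2,0,1],[1.6,0,-2.5,0,-3,0,1],[0.5,0,-1,0,-3,0,1]]

```text
clock: 14.98
ee_pos: [0.4442, 0.2044, 0.2794]
tool_rot: [0.973, 0.091, 0.213, -0.007]
wrist_force: [0.3, -1.1, -4.3]
width: 0.0098
```

```bash
cat > mt.py <<'E'
from kin import *
import sys
x,y,z,a=map(float,sys.argv[1:5]);a=np.radians(a)
T1=H(np.array([[np.cos(a),np.sin(a),0],[np.sin(a),-np.cos(a),0],[0,0,-1.]]),[x,y,z])
T=cur();s=sense();print(T[:3].round(4),s['clock'],s['wrist_force'].round(1),round(s['width'],4),s['joint_positions'].round(2));rows(T,T1)
D=np.linalg.inv(T)@T1;print('err',(D[:3,3]*100).round(2),np.degrees(R.from_matrix(D[:3,:3]).as_rotvec()).round(2))
E
python3 mt.py .503 -.2255 .28 3.1
python3 - <<'E'
from kin import *
a=np.radians(3.1);Rm=np.array([[np.cos(a),np.sin(a),0],[np.sin(a),-np.cos(a),0],[0,0,-1.]])
for z in(.28,.04): test(z,H(Rm,[.503,-.2255,z]),[[.4,.5,0,1.7,0,.9,.4],sense()['joint_positions']])
E
```

```text
[[ 0.8928  0.1797  0.4131  0.4442]
 [ 0.1741 -0.9834  0.0514  0.2044]
 [ 0.4154  0.026  -0.9093  0.2794]] 14.975 [ 0.3 -1.1 -4.3] 0.0098 [-0.19  0.15 -0.48  2.1   0.52  0.59 -0.85]
N 8 row [0.04, 5.43, 0.06] [-0.01, -3.08, 0.93]
err [-2.21 43.33  0.17] [ -0.09 -24.62   7.46]
0.28 [ 0.43  0.4  -0.01  1.63  0.01  1.11  0.47] mm 0.0 deg 0.0
0.28 [ 0.74  0.44 -0.5   1.63  0.23  1.13  0.23] mm 0.0 deg 0.01
0.04 [ 0.43  0.71 -0.02  1.84  0.02  0.6   0.45] mm 0.0 deg 0.0
0.04 [ 0.71  0.76 -0.51  1.84  0.56  0.69 -0.06] mm 0.0 deg 0.01
```

Emit:
play_rows:
  plan:
    - [[0,2,0,0,-1,0.3,1],[0,3.5,0,0,-2,0.6,1],[0,3.7,0,0,-2,0.6,1],[0,3.7,0,0,-2,0.6,1],[0,3.7,0,0,-2,0.6,1],[0,3.7,0,0,-2,0.6,1],[0,3.7,0,0,-2,0.6,1],[0,3.7,0,0,-2,0.6,1],[0,3.7,0,0,-2,0.6,1],[0,3.7,0,0,-2,0.6,1],[0,3.7,0,0,-2,0.6,1],[0,3.5,0,0,-2,0.6,1],[0,1.5,0,0,-2,0.4,1],[0,0,0,0,0,0,1]]

```text
clock: 16.73
ee_pos: [0.4879, -0.2537, 0.2806]
tool_rot: [0.999, 0.025, -0.033, 0.007]
wrist_force: [0.6, 0.3, -3.0]
width: 0.0099
```

```bash
python3 mt.py .503 -.2255 .20 3.1; python3 -c "
from h import *
import pickle
pickle.dump(save('wrist','w5.png'),open('w5.pkl','wb'))"
```

```text
[[ 0.9966  0.0494 -0.0664  0.4879]
 [ 0.0485 -0.9987 -0.0159 -0.2537]
 [-0.0671  0.0127 -0.9977  0.2806]] 16.725 [ 0.6  0.3 -3. ] 0.0099 [ 0.59  0.44 -0.27  1.57  0.16  1.2   0.33]
N 2 row [1.03, -1.41, 3.97] [0.36, 1.93, -0.14]
err [ 2.18 -2.84  7.89] [ 0.72  3.85 -0.29]
```

View pics/w5.png

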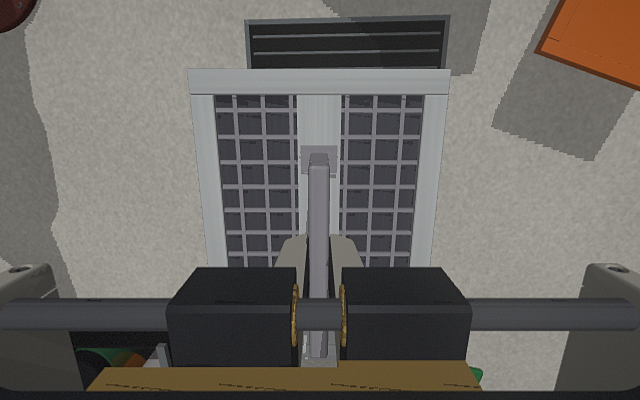

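The view shows the filter held level over the mat. The mat's +y edge is visible with corners at (246,21) and (449,15). I'll fit its edges to refine the mat's centre and yaw.

```bash
python3 - <<'E'
from h import *
import pickle
s,c=pickle.load(open('w5.pkl','rb'))
g=cv2.cvtColor(c['pixels'],cv2.COLOR_BGR2GRAY).astype(float)
print(g[40,238:260].astype(int),g[40,438:456].astype(int),g[10:30,350].astype(int))
def edge(line,pos):  # subpixel half-crossing of strongest dark/bright step
    k=np.argmax(np.abs(np.diff(line)));a,b=line[max(k-2,0)],line[min(k+3,len(line)-1)]
    m=(a+b)/2;seg=line[k-2:k+4];i=np.where(np.diff(np.sign(seg-m)))[0][0]
    return pos+k-2+i+(m-seg[i])/(seg[i+1]-seg[i])
top=[(u,edge(g[8:32,u],8)) for u in range(260,436,8)]
lf=[(edge(g[v,236:262],236),v) for v in range(28,64,4)]
rt=[(edge(g[v,434:460],434),v) for v in range(28,64,4)]
def fit(p):
    P=onplane(c,np.array(p)+0.0,.004,s)[:,:2]; v=cv2.fitLine(P.astype(np.float32),cv2.DIST_HUBER,0,1e-4,1e-4).ravel()
    return v,P
for n,p in(('t',top),('l',lf),('r',rt)):
    v,P=fit(p);print(n,v.round(4),np.degrees(np.arctan2(v[1],v[0])))
vt,_=fit(top);vl,_=fit(lf);vr,_=fit(rt)
def inter(a,b):
    A=np.c_[a[:2],-b[:2]];t=np.linalg.solve(A,b[2:]-a[2:]);return a[2:]+a[:2]*t[0]
A,B=inter(vt,vl),inter(vt,vr);d=B-A;l=np.linalg.norm(d);a=np.arctan2(d[1],d[0]);print(A,B,l,np.degrees(a))
print('centre',(A+B)/2-.16*np.array([-np.sin(a),np.cos(a)]))
# handle/filter yaw & side-edge: near edge of filter in tool frame
E
```

```text
[152 153 150 149 148 150 153 100  86  93  92  83  29  33  34  36  38  40
  34  35  37  41] [ 39  35  40  34  30  68  72  74  71  65 112 113 113 113 112 110 108 108] [107 108 106 110 108 107 114  74  94  96  96 102  60  37  35  40  37  36
  40  39]Traceback (most recent call last):
  File "<stdin>", line 10, in <module>
  File "<stdin>", line 8, in edge
IndexError: index 0 is out of bounds for axis 0 with size 0
```

```bash
python3 - <<'E'
from h import *
import pickle
s,c=pickle.load(open('w5.pkl','rb'))
g=cv2.cvtColor(c['pixels'],cv2.COLOR_BGR2GRAY).astype(float)
def first(line): # outside->in : first pixel clearly darker
    m=line[:4].mean();i=np.where(line<m*.85)[0][0];return i-.5
top=[(u,6+first(g[6:34,u])) for u in range(256,440,8)]
lf=[(234+first(g[v,234:262]),v) for v in range(28,64,3)]
rt=[(459-first(g[v,459:430:-1]),v) for v in range(28,64,3)]
print(np.round(top,1).tolist(),np.round(lf,1).tolist(),np.round(rt,1).tolist())
def fit(p):
    P=onplane(c,np.array(p),.004,s)[:,:2];return cv2.fitLine(P.astype(np.float32),cv2.DIST_HUBER,0,1e-4,1e-4).ravel()
vt,vl,vr=map(fit,(top,lf,rt))
def inter(a,b):
    t=np.linalg.solve(np.c_[a[:2],-b[:2]],b[2:]-a[2:]);return a[2:]+a[:2]*t[0]
for v in(vt,vl,vr):print(np.degrees(np.arctan2(v[1],v[0])).round(2))
A,B=inter(vt,vl),inter(vt,vr);d=B-A;a=np.arctan2(d[1],d[0]);print(A,B,np.linalg.norm(d),np.degrees(a))
print('centre',(A+B)/2-.16*np.array([-np.sin(a),np.cos(a)]))
(s0,t),_=pickle.load(open('v0.pkl','rb'))
G=cv2.cvtColor(t['pixels'],cv2.COLOR_BGR2GRAY)
print(G[200,326:342],G[200,412:426],G[158:176,376],G[228:244,376])
E
```

```text
[[256.0, 18.5], [264.0, 18.5], [272.0, 18.5], [280.0, 18.5], [288.0, 17.5], [296.0, 17.5], [304.0, 17.5], [312.0, 17.5], [320.0, 16.5], [328.0, 5.5], [336.0, 17.5], [344.0, 21.5], [352.0, 16.5], [360.0, 16.5], [368.0, 16.5], [376.0, 15.5], [384.0, 15.5], [392.0, 15.5], [400.0, 15.5], [408.0, 15.5], [416.0, 14.5], [424.0, 14.5], [432.0, 14.5]] [[243.5, 28.0], [243.5, 31.0], [244.5, 34.0], [244.5, 37.0], [244.5, 40.0], [244.5, 43.0], [245.5, 46.0], [245.5, 49.0], [245.5, 52.0], [245.5, 55.0], [245.5, 58.0], [246.5, 61.0]] [[448.5, 28.0], [448.5, 31.0], [448.5, 34.0], [447.5, 37.0], [447.5, 40.0], [447.5, 43.0], [447.5, 46.0], [446.5, 49.0], [446.5, 52.0], [446.5, 55.0], [445.5, 58.0], [445.5, 61.0]]
2.98
-85.96
-86.63
[ 0.3620608  -0.06989457] [ 0.62363493 -0.05628626] 0.2619279 2.9781103
centre [ 0.50116056 -0.22287433]
[127 129 128 127 125 125 125 119 103  87  28  27  49  63  40  25] [ 81  41  27  29  66 104 125 161 167 166 164 166 165 163] [164 163 164 164 163 163 162 164 132  94  44  29  26  31  27  27  26  27] [ 41  37  28  28  24 106 114 168 166 164 166 166 164 163 164 162]
```

Emit:
play_rows:
  plan:
    - [[0.8,-1.4,3.5,0.4,2,-0.2,1],[0.8,-1.5,3.5,0.4,2,-0.2,1],[0,0,3.5,0,0,0,1],[0,0,3,0,0,0,1],[0,0,0,0,0,0,1]]

```text
clock: 17.4
ee_pos: [0.4979, -0.2169, 0.1431]
tool_rot: [0.999, 0.033, 0.002, -0.002]
wrist_force: [-0.2, -0.8, -2.9]
width: 0.0097
```

```bash
python3 mt.py .5015 -.2235 .06 3.1
```

```text
[[ 0.9978  0.0655  0.0039  0.4979]
 [ 0.0655 -0.9978  0.0042 -0.2169]
 [ 0.0042 -0.004  -1.      0.1431]] 17.4 [-0.2 -0.8 -2.9] 0.0097 [ 0.55  0.55 -0.27  1.82  0.19  0.79  0.25]
N 2 row [0.15, 0.35, 4.15] [-0.11, -0.12, 0.33]
err [0.28 0.72 8.31] [-0.23 -0.24  0.65]
```

Emit:
play_rows:
  plan:
    - [[0.1,0.3,2,-0.1,-0.1,0.3,1],[0.1,0.3,2,-0.1,-0.1,0.3,1],[0,0,1.8,0,0,0,1],[0,0,1.3,0,0,0,1],[0,0,0,0,0,0,1]]

```text
clock: 18.02
ee_pos: [0.5062, -0.2219, 0.0786]
tool_rot: [1.0, 0.029, 0.007, 0.002]
wrist_force: [0.2, -0.0, -3.9]
width: 0.0099
```

```bash
python3 mt.py .5015 -.2235 .045 3.1
```

```text
[[ 0.9982  0.0585  0.0133  0.5062]
 [ 0.0585 -0.9983 -0.0039 -0.2219]
 [ 0.0131  0.0046 -0.9999  0.0786]] 18.025 [ 0.2 -0.  -3.9] 0.0099 [ 0.52  0.65 -0.23  1.87  0.23  0.64  0.21]
N 1 row [-0.52, 0.11, 3.35] [0.26, -0.75, 0.25]
err [-0.52  0.11  3.35] [ 0.26 -0.75  0.25]
```

Emit:
play_rows:
  plan:
    - [[-0.5,0.1,1.2,0.3,-0.8,-0.1,1],[0,0,1,0,0,0,1],[0,0,0.8,0,0,0,1],[0,0,0,0,0,0,1]]

```text
clock: 18.52
ee_pos: [0.5024, -0.2239, 0.0483]
tool_rot: [1.0, 0.03, 0.001, 0.0]
wrist_force: [-0.3, -0.4, -4.3]
width: 0.0097
```

```bash
python3 mt.py .5015 -.2235 .043 3.1
```

```text
[[ 9.982e-01  6.030e-02  1.200e-03  5.024e-01]
 [ 6.030e-02 -9.982e-01 -5.000e-04 -2.239e-01]
 [ 1.200e-03  5.000e-04 -1.000e+00  4.830e-02]] 18.525 [-0.3 -0.4 -4.3] 0.0097 [ 0.52  0.7  -0.22  1.88  0.25  0.59  0.2 ]
N 1 row [-0.09, -0.04, 0.53] [0.03, -0.07, 0.36]
err [-0.09 -0.04  0.53] [ 0.03 -0.07  0.36]
```

Emit:
play_rows:
  plan:
    - [[-0.1,0,0.3,0,0,0.4,1],[0,0,0.3,0,0,0,1],[0,0,0,0,0,0,1]]

```text
clock: 18.9
ee_pos: [0.5018, -0.224, 0.0422]
tool_rot: [1.0, 0.026, 0.001, 0.0]
wrist_force: [0.3, 0.5, -2.8]
width: 0.0099
```

```bash
python3 mt.py .5015 -.2235 .042 3.1
```

```text
[[ 9.986e-01  5.280e-02  2.200e-03  5.018e-01]
 [ 5.280e-02 -9.986e-01 -7.000e-04 -2.240e-01]
 [ 2.100e-03  8.000e-04 -1.000e+00  4.220e-02]] 18.9 [ 0.3  0.5 -2.8] 0.0099 [ 0.52  0.71 -0.21  1.89  0.25  0.57  0.19]
N 1 row [-0.03, -0.05, 0.02] [0.05, -0.12, -0.07]
err [-0.03 -0.05  0.02] [ 0.05 -0.12 -0.07]
```

Force is easing, so contact is close. I'll take tiny steps down.

Emit:
play_rows:
  plan:
    - [[0,0,0.15,0,0,0,1],[0,0,0.15,0,0,0,1],[0,0,0,0,0,0,1],[0,0,0,0,0,0,1]]

```text
clock: 19.4
ee_pos: [0.5022, -0.2241, 0.0396]
tool_rot: [1.0, 0.026, 0.001, 0.001]
wrist_force: [0.2, -0.1, -2.7]
width: 0.0096
```

```bash
python3 mt.py .5015 -.2235 .042 3.1
```

```text
[[ 0.9986  0.0528  0.003   0.5022]
 [ 0.0528 -0.9986 -0.0011 -0.2241]
 [ 0.0029  0.0013 -1.      0.0396]] 19.4 [ 0.2 -0.1 -2.7] 0.0096 [ 0.51  0.71 -0.21  1.89  0.25  0.57  0.19]
N 1 row [-0.06, -0.06, -0.24] [0.07, -0.17, -0.07]
err [-0.06 -0.06 -0.24] [ 0.07 -0.17 -0.07]
```

Emit:
play_rows:
  plan:
    - [[-0.05,-0.05,0.2,0,0,0,1],[0,0,0.2,0,0,0,1],[0,0,0,0,0,0,1]]

```text
clock: 19.77
ee_pos: [0.5022, -0.224, 0.0397]
tool_rot: [1.0, 0.026, 0.002, 0.002]
wrist_force: [-1.0, -0.1, -3.0]
width: 0.0098
```

```bash
python3 mt.py .5015 -.2235 .040 3.1
```

```text
[[ 0.9986  0.0526  0.0042  0.5022]
 [ 0.0526 -0.9986 -0.0032 -0.224 ]
 [ 0.004   0.0035 -1.      0.0397]] 19.775 [-1.  -0.1 -3. ] 0.0098 [ 0.51  0.71 -0.21  1.89  0.26  0.56  0.19]
N 1 row [-0.07, -0.06, -0.03] [0.2, -0.23, -0.09]
err [-0.07 -0.06 -0.03] [ 0.2  -0.23 -0.09]
```

Emit:
play_rows:
  plan:
    - [[0,0,0.4,0,0,0,1],[0,0,0.4,0,0,0,1]]

```text
clock: 20.02
ee_pos: [0.5025, -0.2243, 0.039]
tool_rot: [1.0, 0.026, 0.002, 0.003]
wrist_force: [-10.0, 3.0, 32.7]
width: 0.0097
```

```bash
python3 mt.py .5015 -.2235 .040 3.1
```

```text
[[ 0.9986  0.0525  0.0045  0.5025]
 [ 0.0526 -0.9986 -0.0063 -0.2243]
 [ 0.0041  0.0065 -1.      0.039 ]] 20.025 [-10.    3.   32.7] 0.0097 [ 0.51  0.71 -0.2   1.89  0.26  0.56  0.19]
N 1 row [-0.09, -0.08, -0.1] [0.38, -0.24, -0.09]
err [-0.09 -0.08 -0.1 ] [ 0.38 -0.24 -0.09]
```

In firm contact. I'll relax the push and then release.

Emit:
play_rows:
  plan:
    - [[0,0,-0.05,0,0,0,1],[0,0,0,0,0,0,1],[0,0,0,0,0,0,0.7],[0,0,0,0,0,0,0.5],[0,0,0,0,0,0,0.5],[0,0,0,0,0,0,0.5]]

```text
clock: 20.78
ee_pos: [0.5043, -0.2248, 0.0395]
tool_rot: [1.0, 0.026, 0.004, 0.004]
wrist_force: [0.3, 0.2, -0.1]
width: 0.0442
```

```bash
python3 mt.py .5015 -.2235 .040 3.1
```

```text
[[ 0.9986  0.0526  0.0083  0.5043]
 [ 0.0526 -0.9986 -0.0073 -0.2248]
 [ 0.0079  0.0077 -0.9999  0.0395]] 20.775 [ 0.3  0.2 -0.1] 0.0442 [ 0.51  0.71 -0.2   1.89  0.26  0.56  0.19]
N 1 row [-0.27, -0.14, -0.06] [0.44, -0.45, -0.09]
err [-0.27 -0.14 -0.06] [ 0.44 -0.45 -0.09]
```

Released. I'll retreat straight up and back towards +y, then check with the wrist and top views.

Emit:
play_rows:
  plan:
    - [[0,0,-1,0,0,0,0.5],[0,0,-2.5,0,0,0,0.5],[0,0,-4,0,0,0,0.5],[0,0,-5,0,0,0,0.5],[0,0,-5,0,0,0,0.5],[0,3,-4,0,0,0,0.5],[0,4,-2,0,0,0,0.5],[0,4,-1,0,0,0,0.5],[0,0,0,0,0,0,0.5]]

```text
clock: 21.9
ee_pos: [0.5083, -0.3344, 0.3003]
tool_rot: [1.0, 0.028, 0.007, 0.006]
wrist_force: [-0.2, 0.2, 0.3]
width: 0.0464
```

```bash
python3 -c "
from h import *
import pickle
a=save('wrist','w6.png');b=save('top','t6.png');pickle.dump((a,b),open('w6.pkl','wb'))
t=cv2.resize(b[1]['pixels'][120:260,190:480],None,fx=2,fy=2)
cv2.imwrite('pics/c6.png',np.vstack([a[1]['pixels'][:300],np.pad(t,((0,0),(0,60),(0,0)))]))"
```

```text
(no output)
```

View pics/c6.png

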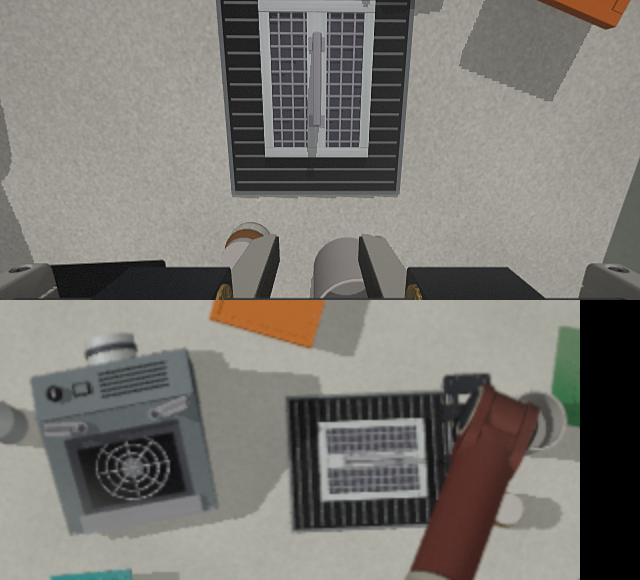

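The filter lies flat, handle up, inside the mat: corners at about (265,157), (369,157), (257,12) and (375,10), with mat corners at (232,195) and (398,195). Both buttons are aside and the recess is empty. I'll check the numbers.

```bash
python3 - <<'E'
from h import *
import pickle
(s,c),_=pickle.load(open('w6.pkl','rb'))
m=cv2.inRange(c['pixels'],(150,150,150),(255,255,255));m[:, :250]=0;m[:,382:]=0;m[165:]=0
m=cv2.morphologyEx(m,cv2.MORPH_CLOSE,np.ones((15,15)))
k=max(cv2.findContours(m,0,2)[0],key=cv2.contourArea)
r=cv2.minAreaRect(k);q=cv2.approxPolyDP(cv2.convexHull(k),6,True).reshape(-1,2);print(q.tolist())
P=onplane(c,q,.018,s)[:,:2];print(P.round(4).tolist())
rr=cv2.minAreaRect((P*1000).astype(np.float32));print('filter',rr)
M=onplane(c,[(232.5,195),(398.5,195),(217.5,1),(412.5,1)],.004,s)[:,:2];print('mat pts',M.round(4).tolist())
d=M[1]-M[0];a=np.arctan2(d[1],d[0]);print(np.linalg.norm(d),np.degrees(a),'centre',(M[0]+M[1])/2+.16*np.array([-np.sin(a),np.cos(a)]))
E
```

```text
[[374, 0], [367, 156], [265, 156], [258, 0]]
[[0.5712, -0.1192], [0.5823, -0.3177], [0.434, -0.3258], [0.4239, -0.128]]
filter ((502.60089111328125, -222.62716674804688), (148.5260467529297, 198.85646057128906), 3.2203776836395264)
mat pts [[0.382, -0.3913], [0.6403, -0.3777], [0.3687, -0.1283], [0.6242, -0.113]]
0.25858091127512983 3.001267145385091 centre [ 0.50278103 -0.22471112]
```

```bash
python3 -c "
from cell import *
s=sense();print(s['clock'],s['wrist_force']);print(sign_off())"
```

```text
22.0 [-0.22210762  0.74754951  0.52508556]
the job is handed in; nothing more can be done
None
```

The filter is out of the extractor and lying flat, handle up, in the middle of the draining mat. The job is handed in at 22 s of the 61 allowed.

- **Buttons:** I pushed both outwards to about 1.7 rad before touching the filter. The last picture shows both still aside and the recess empty.
- **Filter:** I slid it about 18.5 mm up the slope and lifted it out square to the face. Its centre measured (0.503, -0.223) m and its yaw 3.2°. The mat's centre measured (0.501 to 0.503, -0.223 to -0.225) m and its yaw 3.0°, so it is within about 2 mm and square.
- **Set-down:** One step down pressed with about 33 N at the wrist, higher than I wanted but under the limits. I relaxed it straight away and then let go. The later pictures show nothing shifted.
- **Other objects:** The jug and jar look to be where they were, by eye only. The flask is only partly in the last picture, and the arm never came near it.
- **Arm:** It ended clear above the bench, with no wrist force beyond noise.

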